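# Bring the press-lever knobs round the track and bar them in the tray

## Robot

A 6-joint arm with a two-finger parallel gripper is mounted at the origin on the work surface. World frame = base frame: x ahead of the robot, y to its left, z up, the work surface at z = 0. Lengths are in mm, angles in rad, forces in N, time in s.
With the tool pointing down it reaches from about 300 to 950 mm from the base axis. Payload 3.1 kg.
Tool frame: the origin (TCP) lies between the finger pads; the fingertips stand 11 mm ahead of it and the grasp point (between the pads) lies 8 mm behind it (env.tcp_to_tips is the distance from the TCP to the fingertips, in mm); z points along the fingers, y is the line along which they close (so a half turn about z gives the same grasp; the last joint's range is limited). The gripper opens to 85 mm and grips with 20 to 120 N. Pads are 22 mm wide; open, the fingers measure 114 mm over their backs; the gripper's body (76 mm by 85 mm) begins 54 mm behind the grasp point. The pads swing forward as they close: fully open they stand 13 mm farther back than shut.
Start: joints at [-1.364, 0.308, 1.634, -0, 1.2, -0.07], TCP at [170.772, -601.223, 242.272] pointing down, gripper open.
Joint ranges: [-3.06, 3.06], [-0.79, 1.96], [0.05, 2.63], [-1.19, 4.34], [0.05, 2.64], [-2.94, 2.94]. Speed limits (rad/s): [2.79, 2.79, 3.14, 3.14, 3.14, 3.14].

## Interface

Orientations are given as a unit quaternion [w, x, y, z].
In Python, from station import env gives the robot as it stands.
- The arm moves only by the shell command python3 -m creep 'ROWS'. ROWS is JSON, a list that holds one entry, the list of rows, each a list of 5 numbers: the opening, from 0 (shut) to 1 (fully open), then the shift along the world's x, y, z in mm, then the turn about the world's z in rad. In form: [[[hand, dx, dy, dz, twist], ...]]. A call has 1 to 10 rows; each row shifts and turns the commanded pose from where the row before left it; what a row does not reach is not made up. A row lasts 1/8 s, in which the tool goes at most 62.5 mm and 10.7 degrees, less where a joint would pass 70% of its speed; a pose out of reach is approached as far as the arm can. A call is refused whole if a number of a shift passes 62.5 or a number of a turn 0.188, either way. A call with a gripper value outside its range is refused whole. The fingers move at their own pace and stop on an object; the grip force is fixed at half the most. Time passes only in rows, so rows that do not move let the fingers close. It gives the time, the measured TCP pose, the force, the opening and the grip force at its end, in the units of the state.
- env.get_obs(): the state, without advancing time (a new reading comes with each control period).
- env.snapshot(name): name is "side" or "top"; returns the picture (480x640x3 uint8, blue, green, red); there is no depth.
- env.camera_params(name): a dict with "fx", "fy", "cx", "cy" (pixels), "R" (3x3) and "t" (3): a world point X has camera coordinates R X + t. Camera axes: x right, y down, z forward; pixel columns grow to the right and rows downward; lengths in mm; the calibration is good to about 2 mm. A picture is of the moment at which its call begins. camera_params takes no time and is no camera call.
- env.hand_in(): hands the job in; it is judged then, once.
The state is a dict: "t": time; "q": joint angles; "joint_velocities": joint speeds; "joint_torque": joint torques, N m; "eef_pos": TCP position; "tool_rot": TCP orientation; "contact_force": force on the tool from outside, world axes, zero at the start; "wrist_torque": the same for the moment, N m; "opening": finger opening in mm; "grasp_force": force on a finger pad.
Only numpy, scipy, OpenCV 4.12 (cv2) and the standard library are available. Lean on these libraries where they do the work, as an engineer would, in place of code of your own. Each camera call takes 0.05 s, during which the arm holds its last target. There are 200 camera calls.

## Task

Bring every red ball knob out of the curved track: push the knobs along to the exit gap, lift them out there one at a time and set each in a free cell of the carrier tray. When all of them are in, lay the brass retaining bar flat over the row, squarely across both supports and centred on them, and let go. Leave the anvil disc, comb, reed plate and rivet setter where they are.

Things in the scene. Friction and masses are not known exactly. Their poses are not given: they have to be found in the camera images.
- track: Fixed curved knob track, aluminium channel on a green plate. Origin on the bench at the centre of the arc, z up. The channel's centre line is an arc of radius 130 mm about it; angles are from the track's +x towards +y. Channel floor 8 mm above the bench, 47 mm wide. Walls and lips run from -57 deg to a brass end wall at +76 deg; from -57 deg down to -70 deg is the exit gap.
- track_mid (a point): Point on the channel's floor at 0 deg on the arc. Between -57 and +76 deg 5 mm walls carry inward lips, 36 to 40 mm above the floor (top 48 mm above the bench), leaving a 36 mm wide slot along the centre line: a knob shows through it and can be pushed by something reaching down through it, but cannot be lifted out there.
- track_start (a point): Point on the channel's floor at +66 deg, near the closed end and behind every knob. The knobs wait in a row between about -41 and +47 deg, 6 mm or more apart, and roll freely; pushing the rearmost (largest angle) also drives those ahead of it.
- exit_gap (a point): Centre of a knob standing in the exit gap against its brass end stop: -70 deg on the arc, 30 mm above the bench. No walls or lips here, only sills 5 mm high above the floor and 4 mm thick along both sides, so a knob can be gripped across the track (along the arc's radius) and lifted. Stop: 28 mm high above the floor, 52 mm wide, its face 23 mm past this point.
- tray: Fixed carrier tray. Origin on the bench under its middle, z up; four square cells in a row along its y. Floor 5 mm, walls and dividers 12 mm above the bench, 4 mm thick; cells 47 mm inside, 51 mm pitch. At y = -118 and +118 mm stand dark steel T-shaped bar supports with flat tops 80 mm (x) by 24 mm (y), 55 mm above the bench.
- anvil: Bystander: nickel anvil disc, 64 mm across, 22 mm high; origin at centre of its underside.
- comb: Bystander: black acrylic comb 28 x 105 x 12 mm; origin at centre of its underside, long side along its y.
- reed_plate: Bystander: brass reed plate 32 x 110 x 6 mm; origin at centre of its underside, long side along its y.
- setter: Bystander: steel rivet setter, 140 mm long along its y, 16 mm thick; origin under its collar.
- bar_grip (a point): Centre of the black grip block of the loose retaining bar. Bar: brass, 30 mm (x) by 310 mm (y) by 10 mm, about 0.3 kg; the block, 22 mm (x) by 44 mm (y) by 24 mm high, stands on its middle. This point is 22 mm above the bar's underside; axes: y along the bar, z up. The bar starts flat on the bench.
- cell0 (a point): Centre of the floor of tray cell 0 (5 mm above the bench); axes as the tray's.
- cell1 (a point): Centre of the floor of tray cell 1 (5 mm above the bench); axes as the tray's.
- cell2 (a point): Centre of the floor of tray cell 2 (5 mm above the bench); axes as the tray's.
- cell3 (a point): Centre of the floor of tray cell 3 (5 mm above the bench); axes as the tray's.
- knob0_center (a point): Centre of ball knob 0: red ball 44 mm in diameter, 70 g, polished (slippery, friction about 0.25). May be absent. Numbered by place in the track, knob 0 nearest the exit gap.
- knob1_center (a point): Centre of ball knob 1: red ball 44 mm in diameter, 70 g, polished (slippery, friction about 0.25). May be absent. Numbered by place in the track, knob 0 nearest the exit gap.
- knob2_center (a point): Centre of ball knob 2: red ball 44 mm in diameter, 70 g, polished (slippery, friction about 0.25). May be absent. Numbered by place in the track, knob 0 nearest the exit gap.
- knob3_center (a point): Centre of ball knob 3: red ball 44 mm in diameter, 70 g, polished (slippery, friction about 0.25). May be absent. Numbered by place in the track, knob 0 nearest the exit gap.
- knob4_center (a point): Centre of ball knob 4: red ball 44 mm in diameter, 70 g, polished (slippery, friction about 0.25). May be absent. Numbered by place in the track, knob 0 nearest the exit gap.
Mind the look-alikes: they are no part of the job. Leave any black look-alike of the part that bears knob4_center alone.

How it is judged (in metres and radians):
On the way, in this order (a step that is already met when the one before it is completed fails the run):
1. knob 0 (if it is there) is lifted out of the track at its exit gap (horizontal distance between knob0_center and exit_gap below 0.03 m and height (world z) of knob0_center above 0.05 m).
2. knob 1 (if it is there) is lifted out of the track at its exit gap (horizontal distance between knob1_center and exit_gap below 0.03 m and height (world z) of knob1_center above 0.05 m).
3. knob 2 (if it is there) is lifted out of the track at its exit gap (horizontal distance between knob2_center and exit_gap below 0.03 m and height (world z) of knob2_center above 0.05 m).
4. knob 3 (if it is there) is lifted out of the track at its exit gap (horizontal distance between knob3_center and exit_gap below 0.03 m and height (world z) of knob3_center above 0.05 m).
5. knob 4 (if it is there) is lifted out of the track at its exit gap (horizontal distance between knob4_center and exit_gap below 0.03 m and height (world z) of knob4_center above 0.05 m).
6. every knob that is there lies in a cell of the tray, let go, the bar not yet over them (x of knob0_center in the frame of tray between -0.02 and 0.02 m and y of knob0_center in the frame of tray between -0.105 and 0.105 m and z of knob0_center in the frame of tray between 0.022 and 0.032 m and x of knob1_center in the frame of tray between -0.02 and 0.02 m and y of knob1_center in the frame of tray between -0.105 and 0.105 m and z of knob1_center in the frame of tray between 0.022 and 0.032 m and x of knob2_center in the frame of tray between -0.02 and 0.02 m and y of knob2_center in the frame of tray between -0.105 and 0.105 m and z of knob2_center in the frame of tray between 0.022 and 0.032 m and x of knob3_center in the frame of tray between -0.02 and 0.02 m and y of knob3_center in the frame of tray between -0.105 and 0.105 m and z of knob3_center in the frame of tray between 0.022 and 0.032 m and x of knob4_center in the frame of tray between -0.02 and 0.02 m and y of knob4_center in the frame of tray between -0.105 and 0.105 m and z of knob4_center in the frame of tray between 0.022 and 0.032 m and contact force between the fingers and knob0 below 0.1 N and contact force between the fingers and knob1 below 0.1 N and contact force between the fingers and knob2 below 0.1 N and contact force between the fingers and knob3 below 0.1 N and contact force between the fingers and knob4 below 0.1 N), for 0.2 s.
7. the retaining bar lies across the two supports (x of bar_grip in the frame of tray between -0.018 and 0.018 m and y of bar_grip in the frame of tray between -0.025 and 0.025 m and z of bar_grip in the frame of tray between 0.071 and 0.083 m and angle between the y axis of bar_grip and the y axis of tray, either way round below 0.14 rad and angle between bar_grip's own z axis and vertical below 0.06 rad), for 0.2 s.
At the end, for the whole second after the job is handed in: Every knob present rests in a cell of the tray (centre 22 to 32 mm above the tray's underside, within 20 mm of its centre line); the bar lies flat on both supports, its middle within 18 mm across and 25 mm along of the tray's middle, aligned within 0.14 rad (8 deg), everything at rest (all of step 7 and x of knob0_center in the frame of tray between -0.02 and 0.02 m and y of knob0_center in the frame of tray between -0.105 and 0.105 m and z of knob0_center in the frame of tray between 0.022 and 0.032 m and x of knob1_center in the frame of tray between -0.02 and 0.02 m and y of knob1_center in the frame of tray between -0.105 and 0.105 m and z of knob1_center in the frame of tray between 0.022 and 0.032 m and x of knob2_center in the frame of tray between -0.02 and 0.02 m and y of knob2_center in the frame of tray between -0.105 and 0.105 m and z of knob2_center in the frame of tray between 0.022 and 0.032 m and x of knob3_center in the frame of tray between -0.02 and 0.02 m and y of knob3_center in the frame of tray between -0.105 and 0.105 m and z of knob3_center in the frame of tray between 0.022 and 0.032 m and x of knob4_center in the frame of tray between -0.02 and 0.02 m and y of knob4_center in the frame of tray between -0.105 and 0.105 m and z of knob4_center in the frame of tray between 0.022 and 0.032 m and linear speed of bar below 0.02 m/s and linear speed of each of knob0, knob1, knob2, knob3, knob4 below 0.03 m/s); the robot touches nothing.
It fails at once if the anvil disc is moved more than 30 mm (distance of anvil from where it was at the start of the episode above 0.03 m).
It fails at once if the comb is moved more than 30 mm (distance of comb from where it was at the start of the episode above 0.03 m).
It fails at once if the reed plate is moved more than 30 mm (distance of reed_plate from where it was at the start of the episode above 0.03 m).
It fails at once if the rivet setter is moved more than 30 mm (distance of setter from where it was at the start of the episode above 0.03 m).
Of knob0, knob1, knob2, knob3, knob4 only 3 to 4 are there at a start; the rules pass over those that are not, and their reading is None.
At some moment in a run one of bar may be knocked a few centimetres aside while the robot is not near it.
It also fails if it takes over 208 s, if anything falls off the work surface, if the arm or the gripper's body presses on something with over 40 N, if the wrist force passes 120 N, or if a joint passes its speed limit or range.

## Working session

There is one attempt and no reset: what is moved stays moved. The work goes in short steps, Python scripts to look and compute and a shell command to move; the robot and the scene stay as the last step left them, time stands still between calls to the robot, and variables do not carry over. Pictures are saved under pics/ and viewed, at most 14 in all, crops included, and the job is handed in when it is done.

```bash
ls; mkdir -p pics; cat > h.py <<'E'
import numpy as np, cv2
from station import env
def cam(n):
    p=env.camera_params(n); return p,np.array(p["R"]),np.array(p["t"])
def ray(n,uv,z):
    p,R,t=cam(n); d=R.T@np.array([(uv[0]-p["cx"])/p["fx"],(uv[1]-p["cy"])/p["fy"],1]); c=-R.T@t
    return c+d*(z-c[2])/d[2]
def proj(n,X):
    p,R,t=cam(n); c=R@np.array(X,float)+t; return p["fx"]*c[0]/c[2]+p["cx"],p["fy"]*c[1]/c[2]+p["cy"]
def blobs(m,amin=60):
    n,l,s,c=cv2.connectedComponentsWithStats(m.astype(np.uint8)*255)
    return [(c[i].round(1),s[i].tolist(),l==i) for i in range(1,n) if s[i,4]>=amin]
E
python3 - <<'E'
from h import *
for n in("top","side"):
    im=env.snapshot(n); cv2.imwrite(f"pics/{n}0.png",im)
    p,R,t=cam(n); print(n,p["fx"],(-R.T@t).round(),R.round(2).tolist())
o=env.get_obs(); print(o["t"],o["eef_pos"],o["tool_rot"],o["opening"])
E
```

```text
pics
top 503.896549557253 [ 317.  -15. 1293.] [[0.0, -1.0, 0.01], [-0.99, -0.0, -0.16], [0.16, -0.01, -0.99]]
side 482.2459604302107 [213. 691. 994.] [[-0.92, -0.39, -0.0], [-0.3, 0.72, -0.63], [0.24, -0.58, -0.78]]
0.1 [ 170.6125415  -600.49872569  241.13550788] [-1.06588920e-03  9.90438235e-01  1.37952752e-01 -7.20452032e-05] 85.04534386734294
```

View pics/top0.png

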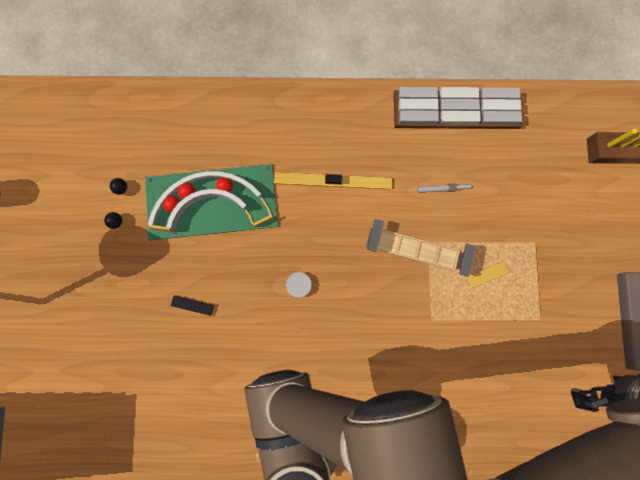

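View pics/side0.png

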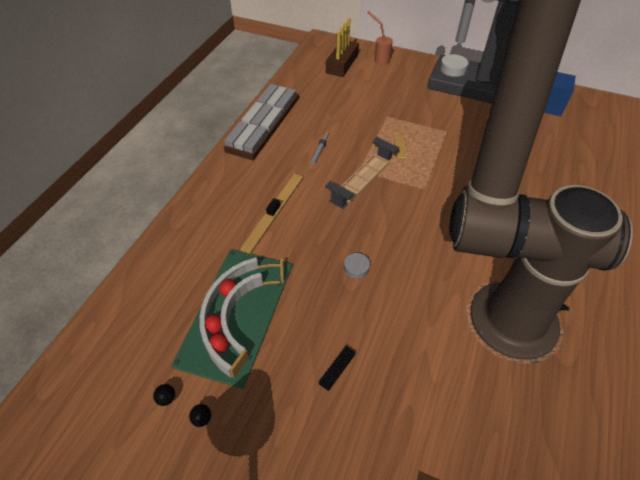

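The top view shows three red balls in the track, at (224,185), (186,190) and (170,203). The exit gap with its brass sills is at about (262,212), and the closed end is at about (160,228). The bar has its black block at (333,180), and the tray runs from (375,237) to (468,260). Two black look-alike balls lie outside the track at (118,186) and (113,220), and I will leave them alone. The red balls in the track are the knobs.

```bash
cat > m1.py <<'E'
from h import *
from scipy.optimize import least_squares
T=cv2.imread("pics/top0.png"); S=cv2.imread("pics/side0.png")
def red(im):
    h=cv2.cvtColor(im,cv2.COLOR_BGR2HSV); return ((h[...,0]<6)|(h[...,0]>174))&(h[...,1]>170)&(h[...,2]>90)
for n,im in(("top",T),("side",S)):
    for c,s,_ in blobs(red(im),30): print(n,c,s,ray(n,c,30).round(1))
h=cv2.cvtColor(T,cv2.COLOR_BGR2HSV)
w=(h[...,1]<45)&(h[...,2]>120); w[:,:140]=0;w[:,285:]=0;w[:160]=0;w[245:]=0
ys,xs=np.nonzero(w); P=np.array([ray("top",(x,y),48)[:2] for x,y in zip(xs,ys)])
f=lambda c:np.abs(np.hypot(*(P-c).T)-130)-23.25
r=least_squares(f,P.mean(0)-[60,0],loss="soft_l1"); c=r.x
a=np.degrees(np.arctan2(*(P-c).T[::-1])); print("centre",c.round(1),"rms",np.sqrt((f(c)**2).mean()),"ang",np.percentile(a,[0,.5,2,98,99.5,100]).round(1))
rr=np.hypot(*(P-c).T)
for m in(rr<130,rr>130): print(m.sum(),np.percentile(rr[m],[2,50,98]),np.percentile(a[m],[.5,99.5]))
big=lambda im,x,y,w,h,k:cv2.resize(im[y:y+h,x:x+w],None,fx=k,fy=k,interpolation=cv2.INTER_CUBIC)
A=big(T,140,155,150,90,5); B=big(T,360,210,150,90,5)
cv2.imwrite("pics/a.png",A);cv2.imwrite("pics/b.png",B)
E
python3 m1.py
```

```text
top [224.1 184. ] [216, 178, 17, 14, 177] [644.2 196.9  30. ]
top [185.3 189.7] [178, 183, 17, 15, 172] [628.6 295.7  30. ]
top [169.9 202.7] [163, 196, 16, 16, 174] [594.3 333.5  30. ]
side [226.  286.7] [220, 280, 15, 17, 162] [649.6 194.9  30. ]
side [215.7 333.2] [206, 315, 21, 37, 458] [610.4 310.9  30. ]
centre [514.4 224.9] rms 4.024769009535428 ang [-52.5 -51.  -48.9  79.6  81.6  82.3]
534 [ 98.00494826 106.15725429 112.87595484] [-50.9740383   81.40468848]
723 [147.17571902 153.72761192 159.8685355 ] [-50.89172633  81.7111011 ]
```

View pics/a.png

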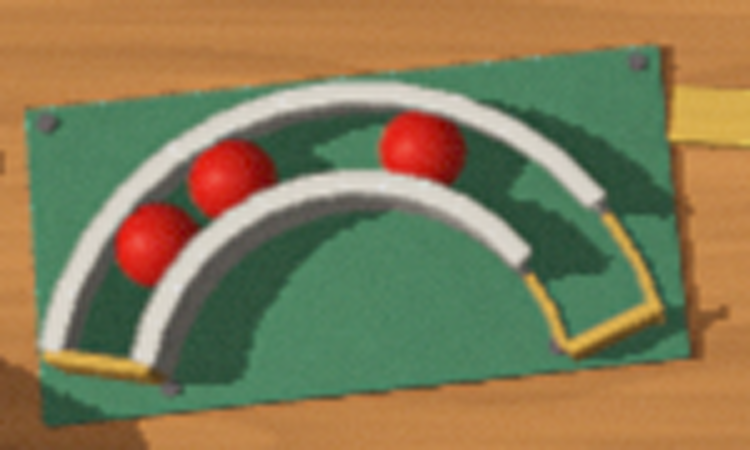

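View pics/b.png

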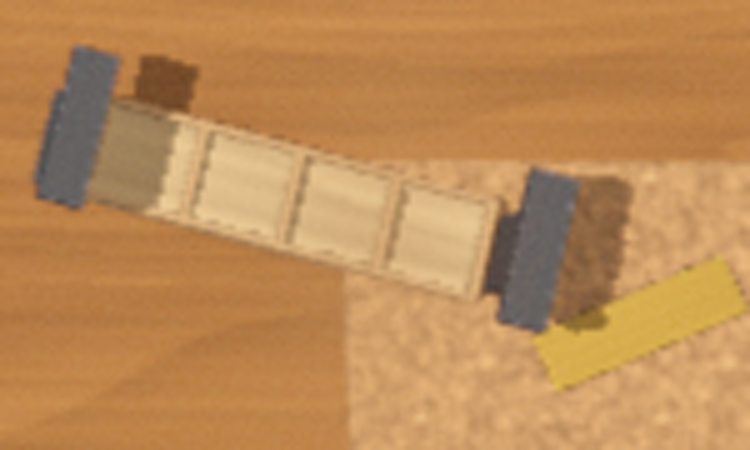

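Crop a shows three knobs, the exit gap with its brass sills at the right end and a yaw of about 5.7° (plate edge (25,108)–(660,45)). Crop b shows the support tops centred at crop (79,127) and (539,250), which is full-image (375.8,235.4) and (467.8,260). The yellow strip at (487,274) is a look-alike with no grip block. The real bar is the long one, with its block at (333,180).

```bash
cat > m2.py <<'E'
from h import *
T=cv2.imread("pics/top0.png")
a=ray("top",(375.8,235.4),55);b=ray("top",(467.8,260),55); m=(a+b)/2; d=(a-b)[:2]
print("tray",m.round(1),np.linalg.norm(d),"yaw",np.arctan2(-d[0],d[1]))
u=d/np.linalg.norm(d)
for i in range(4): print("cell",i,(m[:2]+u*51*(i-1.5)).round(1))
h=cv2.cvtColor(T,cv2.COLOR_BGR2HSV)
g=(h[...,2]<60); g[:,:320]=0;g[:,350:]=0;g[:165]=0;g[195:]=0
for c,s,_ in blobs(g,20): print("block",c,s,ray("top",c,30).round(1))
y=(h[...,0]>20)&(h[...,0]<32)&(h[...,1]>130)&(h[...,2]>140); y[:,:265]=0;y[:,400:]=0;y[:165]=0;y[200:]=0
for c,s,mm in blobs(y,20): print("brass",c,s,ray("top",c,10).round(1))
ys,xs=np.nonzero(y); P=np.array([ray("top",(x,yy),10)[:2] for x,yy in zip(xs,ys)]).astype(np.float32)
r=cv2.minAreaRect(P);print(r); f=cv2.fitLine(P,cv2.DIST_L2,0,.01,.01).ravel();print(f, "yaw",np.arctan(-f[0]/f[1]))
c=np.array([514.4,224.9]);yw=.0995
for k in(-70,48,66,68):
    t=np.radians(k)+yw; print(k,(c+130*np.array([np.cos(t),np.sin(t)])).round(1),t)
print(env.tcp_to_tips)
E
python3 m2.py
```

```text
tray [ 477.9 -301.7   55. ] 235.24014900847942 yaw -0.2609248170382494
cell 0 [ 458.2 -375.6]
cell 1 [ 471.4 -326.4]
cell 2 [ 484.5 -277.1]
cell 3 [ 497.7 -227.8]
block [333.2 178.8] [326, 175, 16, 9, 126] [659.7 -83.9  30. ]
brass [299.5 178.6] [274, 173, 52, 13, 494] [665.1   3.5  10. ]
brass [368.9 182.1] [341, 176, 51, 13, 449] [ 656.7 -178.7   10. ]
((660.9588623046875, -83.74191284179688), (307.0288391113281, 30.984012603759766), 87.53826141357422)
[ 4.4740595e-02  9.9899864e-01  6.6092078e+02 -8.3287582e+01] yaw -0.044755533
-70 [570.8 107.8] -1.1222304763960307
48 [591.4 329.7] 0.9372580409572783
66 [555.2 348.3] 1.2514173063162575
68 [550.9 349.7] 1.2863238913561441
11.0
```

```bash
python3 -m creep '[[[1,50,55,0,0.1],[1,50,55,0,0.1],[0.6,50,55,0,0.1],[0.3,40,55,0,0.1],[0,30,55,0,0.1],[0,20,55,0,0.1],[0,20,55,0,0.1],[0,20,55,0,0.1],[0,20,55,0,0.1],[0,20,55,0,0.075]]]'
```

```text
t: 1.35
eef_pos: [463.7, -80.2, 242.1]
tool_rot: [0.0, 0.81, 0.587, 0.0]
contact_force: [0.4, -0.2, -0.2]
opening: -0.0
grasp_force: 0.0
```

```bash
python3 -m creep '[[[0,8,60,0,0],[0,8,60,0,0],[0,8,60,0,0],[0,8,60,0,0],[0,8,60,0,0],[0,8,60,0,0],[0,8,50,0,0],[0,0,0,0,0],[0,0,0,0,0]]]'
```

```text
t: 2.48
eef_pos: [518.9, 327.3, 241.4]
tool_rot: [0.0, 0.81, 0.586, -0.001]
contact_force: [-0.8, 0.2, 0.2]
opening: -0.4
grasp_force: 0.0
```

```bash
python3 -m creep '[[[0,17,11,-40,0],[0,16.5,11,-40,0],[0,0,0,-40,0],[0,0,0,-35,0.02],[0,0,0,0,0],[0,0,0,0,0],[0,0,0,0,0]]]'; python3 - <<'E'
from h import *
for n,(x,y,w,h) in(("top",(130,150,160,100)),("side",(170,230,160,160))):
    im=env.snapshot(n)[y:y+h,x:x+w]; cv2.imwrite(f"pics/c{n}.png",cv2.resize(im,None,fx=3,fy=3,interpolation=cv2.INTER_CUBIC))
a=cv2.imread("pics/ctop.png");b=cv2.imread("pics/cside.png")
o=np.zeros((600,800,3),np.uint8);a=cv2.resize(a,(400,250));b=cv2.resize(b,(400,400));o[:250,:400]=a;o[:400,400:]=b;cv2.imwrite("pics/c.png",o)
E
```

```text
t: 3.35
eef_pos: [554.8, 350.3, 90.0]
tool_rot: [0.0, 0.805, 0.594, 0.002]
contact_force: [0.2, -0.2, 0.3]
opening: 0.0
grasp_force: 0.0
```

View pics/c.png

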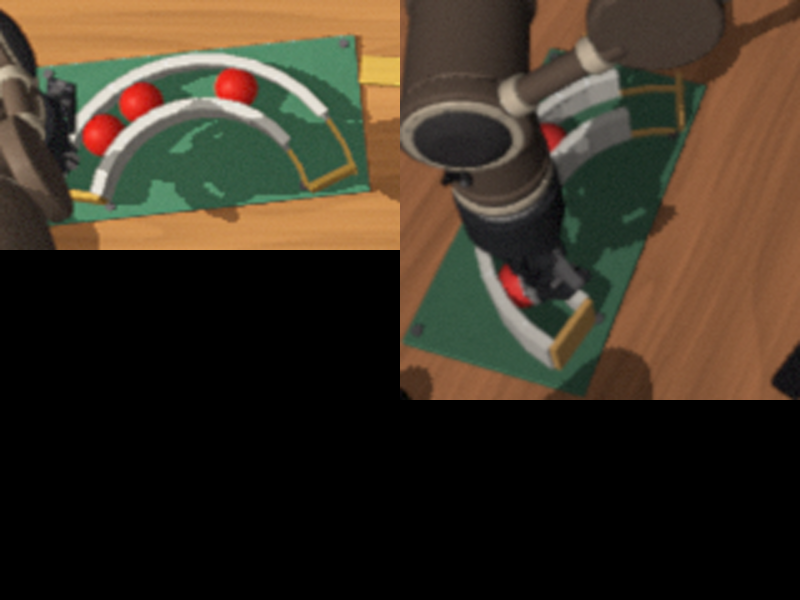

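```bash
python3 -m creep '[[[0,-2,-1,-15,0],[0,0,0,-15,0],[0,0,0,-5,0],[0,0,0,0,0]]]'; python3 -m creep '[[[0,0,0,-5,0],[0,0,0,-5,0],[0,0,0,-5,0],[0,0,0,-5,0],[0,0,0,0,0]]]'
```

```text
t: 3.95
eef_pos: [550.3, 348.5, 50.9]
tool_rot: [-0.0, 0.805, 0.594, -0.001]
contact_force: [0.6, 0.4, -0.3]
opening: -0.1
grasp_force: 0.0
t: 4.58
eef_pos: [550.6, 348.7, 31.5]
tool_rot: [-0.0, 0.805, 0.594, -0.001]
contact_force: [-0.8, 0.4, -0.0]
opening: 0.2
grasp_force: 0.0
```

```bash
cat > arc.py <<'E'
import sys;from h import *
r0,s,n,k=map(float,sys.argv[1:5])  # start deg world, step deg, rows
c=np.array([514.4,224.9]); p=np.array(env.get_obs()["eef_pos"][:2])
q=env.get_obs()["tool_rot"]; print("phi deg",np.degrees(2*np.arctan2(q[2],q[1])))
out=[]
for i in range(int(n)):
    t=np.radians(r0+s*(i+1)); w=c+130*np.array([np.cos(t),np.sin(t)]); out.append([round(float(v),1) for v in (w-p)]); p=w
print(out)
E
python3 arc.py 73 -4 21 0
```

```text
phi deg 72.86971714776017
[[10.4, -2.4], [8.4, -3.5], [8.1, -4.1], [7.8, -4.7], [7.4, -5.2], [7.1, -5.7], [6.6, -6.2], [6.2, -6.6], [5.7, -7.1], [5.2, -7.4], [4.7, -7.8], [4.1, -8.1], [3.5, -8.4], [3.0, -8.6], [2.3, -8.8], [1.7, -8.9], [1.1, -9.0], [0.5, -9.1], [-0.2, -9.1], [-0.8, -9.0], [-1.4, -9.0]]
```

```bash
python3 -m creep '[[[0,10,-2.4,0,-0.07],[0,8.4,-3.5,0,-0.07],[0,8.1,-4.1,0,-0.07],[0,7.8,-4.7,0,-0.07],[0,7.4,-5.2,0,-0.07],[0,7.1,-5.7,0,-0.07],[0,6.6,-6.2,0,-0.07],[0,0,0,0,0]]]'; python3 arc.py 45 -4 14 0
```

```text
t: 5.58
eef_pos: [607.1, 316.8, 32.5]
tool_rot: [0.0, 0.925, 0.381, 0.0]
contact_force: [-0.6, 0.1, 0.4]
opening: -0.1
grasp_force: 0.0
phi deg 44.78704154720088
[[5.4, -6.6], [5.7, -7.1], [5.2, -7.4], [4.7, -7.8], [4.1, -8.1], [3.5, -8.4], [3.0, -8.6], [2.3, -8.8], [1.7, -8.9], [1.1, -9.0], [0.5, -9.1], [-0.2, -9.1], [-0.8, -9.0], [-1.4, -9.0]]
```

```bash
python3 -m creep '[[[0,5.4,-6.6,0,-0.07],[0,5.7,-7.1,0,-0.07],[0,5.2,-7.4,0,-0.07],[0,4.7,-7.8,0,-0.07],[0,4.1,-8.1,0,-0.07],[0,3.5,-8.4,0,-0.07],[0,3,-8.6,0,-0.07],[0,2.3,-8.8,0,-0.07],[0,1.7,-8.9,0,-0.07],[0,0,0,0,0]]]'; python3 arc.py 9 -3 7 0;  cat > knobs.py <<'E'
from h import *
c=np.array([514.4,224.9])
im=env.snapshot("top");h=cv2.cvtColor(im,cv2.COLOR_BGR2HSV)
m=((h[...,0]<6)|(h[...,0]>174))&(h[...,1]>170)&(h[...,2]>70)
for b,s,_ in blobs(m,15):
    p=ray("top",b,30)[:2]; d=p-c; print(b,s,p.round(1),"track deg",round(np.degrees(np.arctan2(d[1],d[0]))-5.7,1),"r",np.hypot(*d).round(1))
cv2.imwrite("pics/k.png",cv2.resize(im[150:250,130:290],None,fx=4,fy=4,interpolation=cv2.INTER_CUBIC))
E
python3 knobs.py
```

```text
t: 6.82
eef_pos: [641.9, 245.2, 32.3]
tool_rot: [-0.0, 0.997, 0.076, -0.0]
contact_force: [0.4, 0.7, -0.6]
opening: -0.1
grasp_force: 0.0
phi deg 8.761557577805517
[[1.8, -6.8], [0.5, -6.8], [0.2, -6.8], [-0.2, -6.8], [-0.5, -6.8], [-0.9, -6.7], [-1.2, -6.7]]
[238.4 191.9] [214, 178, 46, 31, 517] [623.6 159.7] track deg -36.5 r 127.2
```

```bash
python3 -m creep '[[[0,1.5,-6.8,0,-0.052],[0,0.5,-6.8,0,-0.052],[0,0.2,-6.8,0,-0.052],[0,-0.2,-6.8,0,-0.052],[0,0,0,0,0]]]'; python3 knobs.py
```

```text
t: 7.5
eef_pos: [643.9, 218.5, 32.3]
tool_rot: [-0.0, 1.0, -0.027, -0.0]
contact_force: [1.1, -0.0, -0.5]
opening: 0.3
grasp_force: 0.0
[247.3 197.7] [225, 182, 42, 33, 530] [608.5 136.6] track deg -48.9 r 129.0
```

View pics/k.png

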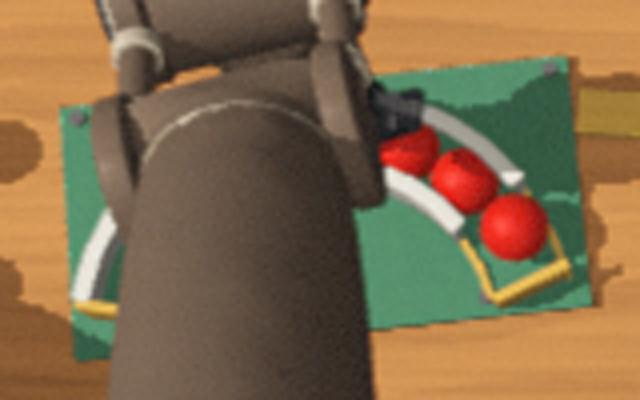

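The crop shows three knobs in contact, with knob 0 at crop (515,227) in the gap, just short of the stop. I'll push a little further until it touches.

```bash
python3 -m creep '[[[0,-0.6,-4.5,0,-0.035],[0,-0.7,-4.5,0,-0.035],[0,0,0,0,0],[0,0,0,0,0]]]'; python3 -c "
from h import *
print(ray('top',(258.8,206.8),30))
c=cv2.imread('pics/k.png')"; python3 knobs.py
```

```text
t: 8.05
eef_pos: [642.8, 209.2, 32.3]
tool_rot: [-0.0, 0.998, -0.063, -0.0]
contact_force: [-0.2, -0.3, 0.7]
opening: -0.1
grasp_force: 0.0
[584.80412395 106.67994963  30.        ]
[250.1 199.7] [229, 183, 40, 34, 510] [603.3 129.3] track deg -52.8 r 130.5
```

```bash
cat > k2.py <<'E'
from h import *
c=np.array([514.4,224.9])
for n,(x,y,w,h0) in(("top",(200,150,90,90)),("side",(190,230,130,110))):
    im=env.snapshot(n);h=cv2.cvtColor(im,cv2.COLOR_BGR2HSV)
    m=((h[...,0]<6)|(h[...,0]>174))&(h[...,1]>150)&(h[...,2]>60)
    print(n,[(b.tolist(),s) for b,s,_ in blobs(m,15)])
    k=5 if n=="top" else 4
    cv2.imwrite(f"pics/k{n}.png",cv2.resize(im[y:y+h0,x:x+w],None,fx=k,fy=k,interpolation=cv2.INTER_CUBIC))
    e=(514.4+130*np.cos(-1.122),224.9+130*np.sin(-1.122),30)
    print("exit proj",proj(n,e))
a=cv2.imread("pics/ktop.png")[:440,:400];b=cv2.imread("pics/kside.png")[:440,:400]
cv2.imwrite("pics/kk.png",np.hstack([a,b]))
print(ray("top",(262.5,221),36))
E
python3 k2.py
```

```text
top [([250.0, 199.6], [229, 183, 40, 34, 524])]
exit proj (np.float64(258.2645182959252), np.float64(212.17193429494102))
side [([256.2, 270.0], [230, 258, 48, 30, 500])]
exit proj (np.float64(271.9672700824434), np.float64(269.4589342125755))
[546.86826751  96.03899955  36.        ]
```

View pics/kk.png

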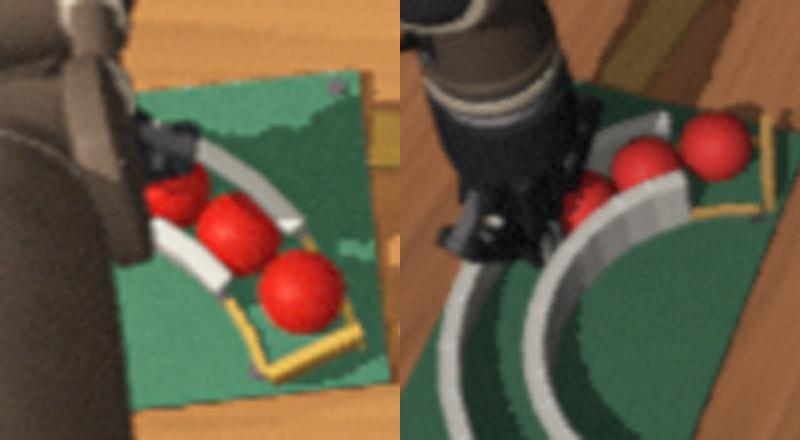

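```bash
python3 -c "
from h import *
c=np.array([514.4,224.9])
for n,uv in(('top',(260.4,208.2)),('side',(269.2,266.8))):
    p=ray(n,uv,30)[:2];d=p-c;print(n,p,np.degrees(np.arctan2(d[1],d[0]))-5.7,np.hypot(*d))
for z in (30,): print(proj('top',(643,209,32)))
"
```

```text
top [581.17360778 102.52824141] -67.08038425615565 139.40431125476374
side [580.52594121 103.24745851] -67.17308949103914 138.4629226646523
(np.float64(219.25558330573728), np.float64(184.2372768653034))
```

```bash
python3 -m creep '[[[0,-0.8,-5,0,-0.03],[0,0,0,0,0],[0,-0.5,3,0,0],[0,0,0,50,0],[0.75,0,0,60,0],[0.75,-32,-50,0,0.15],[0.75,-32,-56,0,0.15],[0.75,0,0,0,0.15],[0.75,0,0,0,0.15],[0.75,0,0,0,0]]]'; python3 k2.py
```

```text
t: 9.45
eef_pos: [578.5, 102.9, 142.5]
tool_rot: [-0.0, 0.976, 0.219, 0.0]
contact_force: [0.2, -0.4, 0.6]
opening: 64.4
grasp_force: 0.0
top [([229.6, 188.5], [228, 184, 5, 9, 28])]
exit proj (np.float64(258.2645182959252), np.float64(212.17193429494102))
side [([255.7, 270.2], [229, 258, 51, 29, 559])]
exit proj (np.float64(271.9672700824434), np.float64(269.4589342125755))
[546.86826751  96.03899955  36.        ]
```

View pics/kk.png

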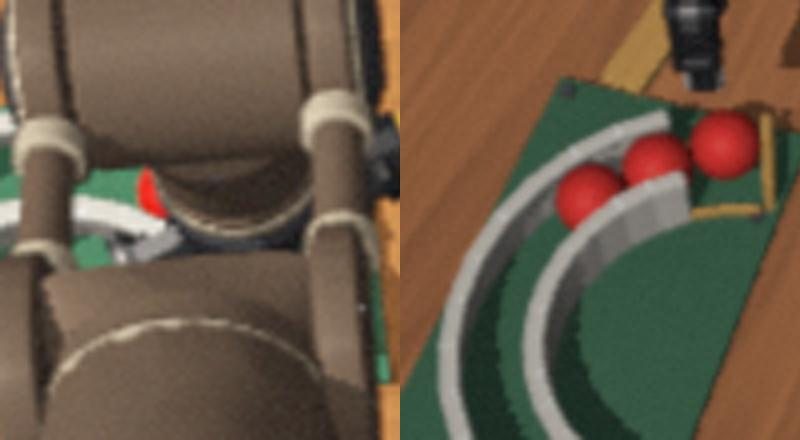

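```bash
python3 -c "
from h import *
print(ray('side',(271,266.25),30), env.get_obs()['eef_pos'], env.get_obs()['tool_rot'])
"
```

```text
[577.1871789  100.05948889  30.        ] [578.52777204 103.14966117 142.32472363] [-5.21668960e-06  9.75710882e-01  2.19062255e-01  4.92022364e-05]
```

```bash
python3 -m creep '[[[0.75,-1.2,-3,-50,0],[0.75,0,0,-40,0],[0.75,0,0,-15,0],[0.75,0,0,-12,0],[0.75,0,0,0,0],[0.4,0,0,0,0],[0.3,0,0,0,0],[0.3,0,0,0,0],[0.3,0,0,0,0]]]'; python3 knobs.py >/dev/null
```

```text
t: 10.68
eef_pos: [579.1, 100.2, 27.1]
tool_rot: [0.0, 0.975, 0.22, 0.002]
contact_force: [-0.2, 0.1, 6.3]
opening: 41.1
grasp_force: 60.5
```

```bash
python3 -m creep '[[[0.3,0,0,8,0],[0.3,0,0,12,0],[0.3,0,0,12,0],[0.3,0,0,0,0]]]'; python3 k2.py
```

```text
t: 11.22
eef_pos: [577.9, 100.0, 58.6]
tool_rot: [0.0, 0.975, 0.22, 0.001]
contact_force: [-0.1, 0.5, -0.2]
opening: 41.2
grasp_force: 60.8
top []
exit proj (np.float64(258.2645182959252), np.float64(212.17193429494102))
side [([276.4, 258.3], [274, 252, 6, 14, 55]), ([244.3, 273.6], [229, 264, 34, 23, 319])]
exit proj (np.float64(271.9672700824434), np.float64(269.4589342125755))
[546.86826751  96.03899955  36.        ]
```

View pics/kk.png

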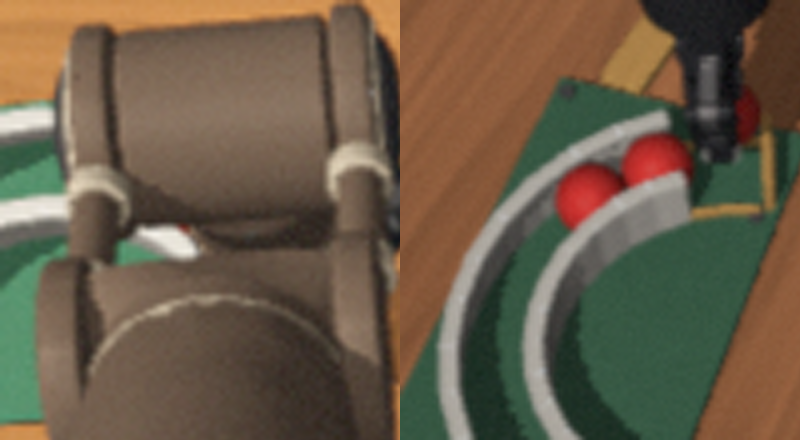

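The knob is gripped and lifted; in the side crop it shows at (745,115) beside the finger, offset a few mm towards the stop. I'll carry it to cell 1.

```bash
python3 -m creep '[[[0.3,0,0,30,0],[0.3,0,0,40,0],[0.3,-10,-50,10,0.11],[0.3,-15,-50,0,0.11],[0.3,-15,-55,0,0.11],[0.3,-15,-55,0,0.11],[0.3,-15,-55,0,0.11],[0.3,-15,-55,0,0.11],[0.3,-10,-50,0,0.11],[0.3,-10,-49,0,0.096]]]'; python3 -m creep '[[[0.3,0,0,0,0],[0.3,0,0,0,0],[0.3,0,0,0,0]]]'; python3 - <<'E'
from h import *
t,s=env.snapshot("top"),env.snapshot("side")
f=lambda im,x,y,w,h:cv2.resize(im[y:y+h,x:x+w],(400,400),interpolation=cv2.INTER_CUBIC)
cv2.imwrite("pics/p.png",np.hstack([f(t,370,200,100,100),f(s,310,120,100,100)]))
E
```

```text
t: 12.58
eef_pos: [471.1, -320.4, 136.6]
tool_rot: [-0.001, 0.792, 0.61, -0.0]
contact_force: [1.1, -0.7, 0.0]
opening: 41.1
grasp_force: 60.9
t: 12.95
eef_pos: [472.1, -317.5, 136.7]
tool_rot: [-0.001, 0.793, 0.61, -0.0]
contact_force: [-1.2, 0.4, -0.8]
opening: 41.3
grasp_force: 60.9
```

View pics/p.png

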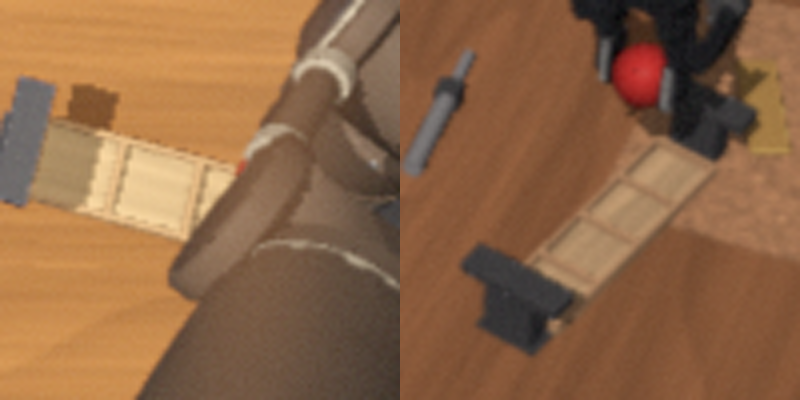

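```bash
python3 -c "
from h import *
for z in(135,139,142): print(ray('side',(370,138.75),z))
print(proj('side',(471.4,-326.4,5)),proj('side',(484.5,-277.1,5)))
"
```

```text
[ 475.35923736 -324.97607055  135.        ]
[ 474.13477437 -320.24346226  139.        ]
[ 473.21642713 -316.69400604  142.        ]
(np.float64(367.51146844495804), np.float64(173.5406334644382)) (np.float64(357.69581793800097), np.float64(183.26317033390703))
```

```bash
python3 -m creep '[[[0.3,-1,-4,-50,0],[0.3,0,0,-40,0],[0.3,0,0,-12,0],[0.3,0,0,-7,0],[0.3,0,0,0,0],[0.3,0,0,0,0]]]';
```

```text
t: 13.8
eef_pos: [472.5, -323.9, 29.8]
tool_rot: [0.001, 0.793, 0.609, 0.0]
contact_force: [0.7, 0.1, -0.1]
opening: 41.5
grasp_force: 60.9
```

```bash
python3 -m creep '[[[0.3,0,0,-2,0],[0.55,0,0,0,0],[0.7,0,0,0,0],[0.7,0,0,0,0],[0.7,0,0,30,0],[0.7,0,0,50,0],[0.7,0,50,40,0],[0.7,20,60,0,-0.1],[0.7,20,60,0,-0.1],[0.5,20,60,0,-0.1]]]'; python3 - <<'E'
from h import *
for n in("top","side"):
    im=env.snapshot(n);h=cv2.cvtColor(im,cv2.COLOR_BGR2HSV)
    m=((h[...,0]<6)|(h[...,0]>174))&(h[...,1]>150)&(h[...,2]>60)
    for b,s,_ in blobs(m,40):print(n,b,s,ray(n,b,27).round(1))
E
```

```text
t: 15.05
eef_pos: [531.1, -94.7, 145.9]
tool_rot: [0.0, 0.876, 0.482, 0.0]
contact_force: [0.1, -0.1, -0.3]
opening: 43.5
grasp_force: 0.0
top [242.5 193.3] [228, 181, 30, 26, 375] [620.7 149.5  27. ]
top [425.3 251.3] [421, 245, 10, 14, 95] [ 472.3 -317.1   27. ]
side [367.9 167.6] [361, 161, 15, 14, 161] [ 472.6 -327.8   27. ]
side [244.3 273.6] [229, 264, 34, 23, 317] [628.5 143.   27. ]
```

```bash
python3 -m creep '[[[0,20,50,0,-0.13],[0,20,50,0,-0.13],[0,20,50,0,-0.13],[0,20,50,0,-0.13],[0,17,50,0,-0.13],[0,17,50,0,-0.13],[0,0,20,0,-0.13],[0,0,0,-40,-0.1],[0,0,0,0,0],[0,0,0,0,0]]]'
```

```text
t: 16.4
eef_pos: [644.8, 222.8, 105.6]
tool_rot: [0.0, 1.0, 0.0, -0.0]
contact_force: [0.4, 0.0, 0.9]
opening: -0.4
grasp_force: 0.0
```

```bash
python3 -m creep '[[[0,1,0,-35,0],[0,0,0,-20,0],[0,0,0,-10,0],[0,0,0,-8,0],[0,0,0,0,0],[0,-0.3,-9,0,-0.07],[0,-1,-9,0,-0.07],[0,-1.6,-8.9,0,-0.07],[0,0,0,0,0]]]'; sed -i 's/514.4,224.9/515.5,224.9/' arc.py; python3 arc.py -13 -3 8 0; python3 knobs.py
```

```text
t: 17.52
eef_pos: [643.4, 196.5, 33.4]
tool_rot: [-0.0, 0.994, -0.105, 0.001]
contact_force: [-0.2, 0.4, -0.4]
opening: -0.1
grasp_force: 0.0
phi deg -12.034382430848765
[[-2.9, -7.4], [-2.0, -6.5], [-2.4, -6.4], [-2.7, -6.2], [-3.0, -6.1], [-3.4, -5.9], [-3.7, -5.7], [-4.0, -5.5]]
[247.7 197.8] [234, 186, 27, 24, 338] [608.2 135.5] track deg -49.3 r 129.6
```

```bash
python3 -m creep '[[[0,-2.5,-7,0,-0.052],[0,-2,-6.5,0,-0.052],[0,-2.4,-6.4,0,-0.052],[0,-2.7,-6.2,0,-0.052],[0,0,0,0,0],[0,0,0,0,0]]]'; python3 arc.py -25 -2 4 0;python3 knobs.py
```

```text
t: 18.32
eef_pos: [633.4, 171.1, 32.6]
tool_rot: [-0.0, 0.978, -0.207, 0.0]
contact_force: [-0.3, 0.7, 0.1]
opening: -0.1
grasp_force: 0.0
phi deg -23.880391319254876
[[-2.1, -5.2], [-2.1, -4.0], [-2.3, -3.9], [-2.4, -3.8]]
[257.3 206.2] [246, 193, 23, 25, 308] [586.4 110.5] track deg -63.5 r 135.1
```

```bash
cat > ball.py <<'E'
from h import *
c=np.array([515.5,224.9])
for n in("top","side"):
    im=env.snapshot(n); h=cv2.cvtColor(im,cv2.COLOR_BGR2HSV)
    m=(((h[...,0]<6)|(h[...,0]>174))&(h[...,1]>150)&(h[...,2]>60)).astype(np.uint8)*255
    x0,y0,x1,y1=(200,150,300,250) if n=="top" else (190,230,320,340)
    k=cv2.GaussianBlur(cv2.resize(m[y0:y1,x0:x1],None,fx=4,fy=4,interpolation=cv2.INTER_CUBIC),(0,0),3)
    C=cv2.HoughCircles(k,cv2.HOUGH_GRADIENT,1.5,45,param1=100,param2=12,minRadius=26,maxRadius=38)
    for u,v,r in ([] if C is None else C[0][:4]):
        p=ray(n,((u+.5)/4-.5+x0,(v+.5)/4-.5+y0),30)[:2];d=p-c
        print(n,((u/4+x0).round(1),(v/4+y0).round(1)),r/4,p.round(1),"deg",(np.degrees(np.arctan2(d[1],d[0]))-5.7).round(1),"r",np.hypot(*d).round(1))
E
python3 -m creep '[[[0,-2.1,-4.5,0,-0.035],[0,0,0,0,0],[0,1,3,0,0],[0,0,0,50,0],[0,0,0,50,0],[0,0,0,0,0]]]'; python3 ball.py
```

```text
t: 19.12
eef_pos: [636.6, 170.3, 138.5]
tool_rot: [-0.002, 0.974, -0.225, 0.005]
contact_force: [-0.4, -0.2, -0.9]
opening: 0.0
grasp_force: 0.0
top (np.float32(260.9), np.float32(209.4)) 8.45 [578.9 102.1] deg -68.4 r 138.2
top (np.float32(250.4), np.float32(197.8)) 8.0 [609.2 129.5] deg -51.2 r 133.7
side (np.float32(271.2), np.float32(266.6)) 8.8625 [577.7 100.1] deg -69.2 r 139.5
side (np.float32(253.9), np.float32(273.7)) 9.275 [606.9 135.3] deg -50.1 r 128.0
side (np.float32(263.3), np.float32(280.1)) 6.65 [577.7 143.1] deg -58.5 r 102.8
```

```bash
python3 -m creep '[[[0.75,-30,-35,0,0.18],[0.75,-30,-35,0,0.18],[0.75,0,0,0,0.18],[0.75,0,0,0,0.18],[0.75,0,0,0,0.18],[0.75,0,0,0,0],[0.75,0,0,-40,0]]]'; python3 -c "
from h import *
print(env.get_obs()['eef_pos'],env.get_obs()['tool_rot'])"
```

```text
t: 20.1
eef_pos: [574.9, 99.5, 94.2]
tool_rot: [0.0, 0.976, 0.22, 0.003]
contact_force: [0.8, 0.3, 1.2]
opening: 63.8
grasp_force: 0.0
[574.92849658  99.5138298   94.18072455] [4.22818914e-04 9.75516780e-01 2.19897958e-01 3.42357826e-03]
```

```bash
python3 -m creep '[[[0.75,1,1,-40,0],[0.75,0,0,-18,0],[0.75,0,0,-12,0],[0.75,0,0,0,0],[0.4,0,0,0,0],[0.3,0,0,0,0],[0.3,0,0,0,0],[0.3,0,0,0,0]]]'; python3 -m creep '[[[0.3,0,0,8,0],[0.3,0,0,12,0],[0.3,0,0,12,0],[0.3,0,0,30,0],[0.3,0,0,40,0],[0.3,0,0,0,0]]]'; python3 ball.py
```

```text
t: 21.1
eef_pos: [574.7, 100.3, 24.0]
tool_rot: [0.0, 0.975, 0.222, 0.002]
contact_force: [1.3, 0.2, 5.7]
opening: 41.5
grasp_force: 60.6
t: 21.85
eef_pos: [575.9, 100.4, 128.7]
tool_rot: [0.001, 0.975, 0.222, 0.004]
contact_force: [-0.0, 0.7, 0.2]
opening: 41.4
grasp_force: 60.9
side (np.float32(253.9), np.float32(273.7)) 9.275 [606.9 135.3] deg -50.1 r 128.0
side (np.float32(267.8), np.float32(240.3)) 9.275 [621.8  29.4] deg -67.2 r 222.5
side (np.float32(280.9), np.float32(243.3)) 7.55 [586.7  25.2] deg -76.1 r 212.0
```

```bash
python3 -m creep '[[[0.3,-11,-50,8,0.11],[0.3,-12,-50,0,0.11],[0.3,-12,-50,0,0.11],[0.3,-12,-50,0,0.11],[0.3,-12,-50,0,0.11],[0.3,-12,-50,0,0.11],[0.3,-10,-40,0,0.11],[0.3,-10,-35,0,0.095],[0.3,0,0,0,0],[0.3,0,0,0,0]]]'; python3 - <<'E'
from h import *
im=env.snapshot("side");h=cv2.cvtColor(im,cv2.COLOR_BGR2HSV)
m=((h[...,0]<6)|(h[...,0]>174))&(h[...,1]>150)&(h[...,2]>60)
for b,s,_ in blobs(m,30):print(b,s,ray("side",b,138).round(1))
E
```

```text
t: 23.2
eef_pos: [480.8, -273.8, 130.8]
tool_rot: [-0.002, 0.793, 0.609, -0.0]
contact_force: [1.3, -0.2, -1.2]
opening: 41.6
grasp_force: 60.9
[360.4 148.7] [354, 141, 14, 17, 192] [ 485.  -272.7  138. ]
[367.9 167.6] [361, 161, 15, 14, 164] [ 442.8 -210.8  138. ]
[252.3 269.6] [245, 264, 17, 13, 146] [569.7 189.9 138. ]
```

```bash
python3 -m creep '[[[0.3,1.5,-3,-50,0],[0.3,0,0,-38,0],[0.3,0,0,-12,0],[0.3,0,0,0,0],[0.3,0,0,0,0]]]'
```

```text
t: 23.88
eef_pos: [485.0, -278.4, 33.9]
tool_rot: [0.001, 0.792, 0.61, 0.0]
contact_force: [-0.1, -0.5, 0.3]
opening: 41.6
grasp_force: 61.0
```

```bash
python3 -m creep '[[[0.3,0,0,-6,0],[0.3,0,0,0,0],[0.55,0,0,0,0],[0.7,0,0,0,0],[0.7,0,0,0,0],[0.7,0,0,30,0],[0.7,0,0,50,0],[0.7,0,45,40,0],[0.7,20,60,0,-0.1],[0.7,20,60,0,-0.1]]]'; python3 -m creep '[[[0,20,50,0,-0.13],[0,20,50,0,-0.13],[0,20,50,0,-0.13],[0,20,50,0,-0.13],[0,20,50,0,-0.13],[0,14,50,0,-0.13],[0,0,0,0,-0.13],[0,0,0,0,-0.13],[0,0,0,0,-0.13],[0,0,0,0,0]]]'; python3 - <<'E'
from h import *
for n in("top","side"):
    im=env.snapshot(n);h=cv2.cvtColor(im,cv2.COLOR_BGR2HSV)
    m=((h[...,0]<6)|(h[...,0]>174))&(h[...,1]>150)&(h[...,2]>60)
    for b,s,_ in blobs(m,30):print(n,b,s,ray(n,b,27).round(1))
E
python3 ball.py
```

```text
t: 25.12
eef_pos: [523.9, -113.3, 147.7]
tool_rot: [0.001, 0.851, 0.526, 0.001]
contact_force: [0.7, -0.0, 0.1]
opening: 59.5
grasp_force: 0.0
t: 26.38
eef_pos: [636.9, 185.8, 146.1]
tool_rot: [0.0, 1.0, -0.028, -0.0]
contact_force: [0.2, 0.3, 0.3]
opening: 0.0
grasp_force: 0.0
top [248.2 197.6] [240, 190, 17, 16, 186] [609.4 134.6  27. ]
top [408.6 246.4] [401, 239, 16, 16, 197] [ 484.7 -275.    27. ]
side [362.8 172.6] [351, 161, 25, 24, 331] [ 479.4 -302.2   27. ]
side [252.3 269.6] [245, 264, 17, 13, 146] [616.1 124.9  27. ]
top (np.float32(248.9), np.float32(197.8)) 7.8875 [609.2 133.3] deg -50.0 r 131.0
side (np.float32(253.9), np.float32(273.7)) 9.275 [606.9 135.3] deg -50.1 r 128.0
```

```bash
python3 -m creep '[[[0,1,-4,-40,-0.15],[0,0,0,-40,-0.15],[0,0,0,0,0],[0,0,0,-20,0],[0,0,0,-13,0],[0,0,0,0,0]]]';python3 arc.py -20 -3 10 0
```

```text
t: 27.32
eef_pos: [637.2, 181.6, 32.4]
tool_rot: [0.0, 0.984, -0.178, -0.001]
contact_force: [-0.1, -0.0, -0.3]
opening: 0.0
grasp_force: 0.0
phi deg -20.478671029009718
[[-2.0, -7.5], [-2.8, -6.2], [-3.1, -6.0], [-3.5, -5.9], [-3.8, -5.7], [-4.0, -5.5], [-4.3, -5.3], [-4.6, -5.0], [-4.9, -4.8], [-5.1, -4.5]]
```

```bash
python3 -m creep '[[[0,-2,-7,0,-0.05],[0,-2.8,-6.2,0,-0.052],[0,-3.1,-6,0,-0.052],[0,-3.5,-5.9,0,-0.052],[0,-3.8,-5.7,0,-0.052],[0,-4,-5.5,0,-0.052],[0,-4.3,-5.3,0,-0.052],[0,-4.6,-5,0,-0.052],[0,0,0,0,0],[0,0,0,0,0]]]'; python3 ball.py
```

```text
t: 28.58
eef_pos: [610.7, 135.4, 34.0]
tool_rot: [-0.0, 0.927, -0.376, 0.001]
contact_force: [-0.1, -0.5, -0.7]
opening: -0.3
grasp_force: 0.0
top (np.float32(261.3), np.float32(209.4)) 7.1375 [578.9 101.1] deg -68.6 r 139.1
side (np.float32(269.3), np.float32(266.6)) 8.8625 [581.9 101.8] deg -67.3 r 139.8
side (np.float32(258.8), np.float32(257.2)) 7.4375 [618.6  86.3] deg -59.1 r 172.8
```

```bash
python3 -m creep '[[[0,3,3,0,0],[0,0,0,50,0],[0,0,0,50,0.174],[0.75,0,0,0,0.174],[0.75,0,0,0,0.174],[0.75,-18,-20,0,0.174],[0.75,-18,-18,0,0.174],[0.75,0,0,0,0.174],[0.75,0,0,0,0.174],[0.75,0,0,0,0]]]'; python3 ball.py
```

```text
t: 29.92
eef_pos: [577.1, 100.3, 133.4]
tool_rot: [-0.0, 0.975, 0.22, 0.0]
contact_force: [-0.0, 0.7, -0.3]
opening: 64.1
grasp_force: 0.0
side (np.float32(269.7), np.float32(266.6)) 8.7125 [581.1 101.5] deg -67.7 r 139.8
```

Ball at about (580,101); grip and lift.

```bash
python3 -m creep '[[[0.75,1.5,0,-50,0],[0.75,0,0,-38,0],[0.75,0,0,-12,0],[0.75,0,0,-8,0],[0.75,0,0,0,0],[0.4,0,0,0,0],[0.3,0,0,0,0],[0.3,0,0,0,0],[0.3,0,0,0,0]]]'; python3 -m creep '[[[0.3,0,0,8,0],[0.3,0,0,12,0],[0.3,0,0,12,0],[0.3,0,0,30,0],[0.3,0,0,40,0],[0.3,0,0,0,0]]]'; python3 ball.py
```

```text
t: 31.15
eef_pos: [579.9, 100.4, 27.1]
tool_rot: [0.0, 0.975, 0.221, 0.002]
contact_force: [0.3, 0.4, 6.0]
opening: 41.0
grasp_force: 60.3
t: 31.9
eef_pos: [581.9, 100.5, 132.1]
tool_rot: [0.001, 0.975, 0.221, 0.005]
contact_force: [0.0, 0.1, 0.1]
opening: 41.1
grasp_force: 60.7
side (np.float32(268.9), np.float32(239.6)) 6.8 [620.2  26.1] deg -67.9 r 224.7
```

```bash
python3 -m creep '[[[0.3,-10,-40,6,0.11],[0.3,-12,-46,0,0.11],[0.3,-12,-46,0,0.11],[0.3,-12,-46,0,0.11],[0.3,-10,-46,0,0.11],[0.3,-10,-40,0,0.11],[0.3,-10,-35,0,0.11],[0.3,-6,-27,0,0.095],[0.3,0,0,0,0],[0.3,0,0,0,0]]]'; python3 - <<'E'
from h import *
im=env.snapshot("side");h=cv2.cvtColor(im,cv2.COLOR_BGR2HSV)
m=((h[...,0]<6)|(h[...,0]>174))&(h[...,1]>150)&(h[...,2]>60)
for b,s,_ in blobs(m,30):print(b,s,ray("side",b,138).round(1))
E
```

```text
t: 33.25
eef_pos: [495.5, -224.9, 132.1]
tool_rot: [-0.001, 0.793, 0.609, -0.0]
contact_force: [0.3, 0.7, -0.2]
opening: 41.3
grasp_force: 60.8
[348.9 158.9] [342, 151, 14, 17, 184] [ 499.4 -223.   138. ]
[362.7 172.7] [351, 161, 25, 24, 334] [ 448.9 -187.7  138. ]
```

```bash
python3 -m creep '[[[0.3,1,-3,-50,0],[0.3,0,0,-40,0],[0.3,0,0,-10,0],[0.3,0,0,0,0],[0.3,0,0,0,0]]]'
```

```text
t: 33.92
eef_pos: [499.1, -229.4, 35.0]
tool_rot: [0.002, 0.793, 0.61, 0.001]
contact_force: [0.0, -0.8, -0.7]
opening: 41.1
grasp_force: 60.9
```

```bash
python3 -m creep '[[[0.3,0,0,-7,0],[0.3,0,0,0,0],[0.55,0,0,0,0],[0.7,0,0,0,0],[0.7,0,0,0,0],[0.7,0,0,30,0],[0.7,0,0,50,0],[0.7,-40,40,50,0],[0.7,-50,50,30,0],[0.7,0,0,0,0]]]'; cat > m3.py <<'E'
from h import *
for n in("top","side"):
    im=env.snapshot(n);cv2.imwrite(f"pics/z{n}.png",im);h=cv2.cvtColor(im,cv2.COLOR_BGR2HSV)
    m=((h[...,0]<6)|(h[...,0]>174))&(h[...,1]>150)&(h[...,2]>60)
    for b,s,_ in blobs(m,30):print(n,b,s,ray(n,b,27).round(1))
    y=(h[...,0]>18)&(h[...,0]<32)&(h[...,1]>130)&(h[...,2]>(130 if n=="top" else 70))
    for b,s,_ in blobs(y,100):print(n,"brass",b,s,ray(n,b,10).round(1))
    g=h[...,2]<45
    for b,s,_ in blobs(g,30):
        p=ray(n,b,28)
        if s[4]<300 and p[0]>560: print(n,"dark",b,s,p.round(1))
E
python3 m3.py
```

```text
t: 35.17
eef_pos: [421.5, -153.1, 173.5]
tool_rot: [0.0, 0.792, 0.61, 0.0]
contact_force: [0.5, 0.0, -1.1]
opening: 59.4
grasp_force: 0.0
top brass [622.2 137. ] [607, 128, 31, 19, 164] [ 785.4 -862.    10. ]
top brass [350.7 176.3] [292, 168, 118, 17, 1197] [ 672.2 -131.1   10. ]
top brass [260.4 214.9] [245, 198, 28, 28, 129] [567.7 104.1  10. ]
top brass [487.3 274.4] [467, 262, 42, 26, 501] [ 415.5 -478.3   10. ]
top dark [351.2 174.6] [344, 171, 16, 8, 107] [ 671.7 -130.8   28. ]
top dark [118.5 186. ] [111, 179, 16, 15, 174] [637.9 467.5  28. ]
side [359.1 176.1] [341, 161, 35, 32, 458] [ 484.5 -284.5   27. ]
side brass [342.4  39.4] [336, 18, 14, 42, 340] [ 804.5 -997.9   10. ]
side dark [346.  66.] [344, 59, 5, 15, 49] [ 716.8 -800.3   28. ]
side dark [274.6 127.9] [253, 96, 46, 63, 167] [ 801.8 -385.7   28. ]
side dark [276.4 193.9] [271, 187, 12, 15, 125] [ 672.1 -128.3   28. ]
side dark [209.5 324.3] [207, 320, 7, 10, 31] [635.2 296.2  28. ]
side dark [213.1 335.2] [208, 328, 11, 16, 54] [614.  316.7  28. ]
side dark [218.4 346.8] [214, 342, 10, 12, 45] [589.2 336.5  28. ]
side dark [225.5 354.2] [222, 347, 8, 15, 44] [566.4 345.7  28. ]
```

```bash
python3 - <<'E'
from h import *
im=cv2.imread("pics/ztop.png");h=cv2.cvtColor(im,cv2.COLOR_BGR2HSV)
y=(h[...,0]>18)&(h[...,0]<32)&(h[...,1]>130)&(h[...,2]>130)
y[:,:285]=0;y[:,420:]=0;y[:160]=0;y[195:]=0
ys,xs=np.nonzero(y);P=np.array([ray("top",(a,b),10)[:2] for a,b in zip(xs,ys)]).astype(np.float32)
f=cv2.fitLine(P,cv2.DIST_L2,0,.01,.01).ravel();print(cv2.minAreaRect(P),"yaw",np.arctan(-f[0]/f[1]),len(P))
s=cv2.imread("pics/zside.png")
cv2.imwrite("pics/z.png",np.hstack([cv2.resize(im[150:250,280:480],(400,200)),cv2.resize(s[130:230,250:450],(400,200))]))
E
```

```text
((672.6591186523438, -130.67156982421875), (308.50201416015625, 31.510677337646484), 87.54252624511719) yaw -0.043359354 1197
```

View pics/z.png

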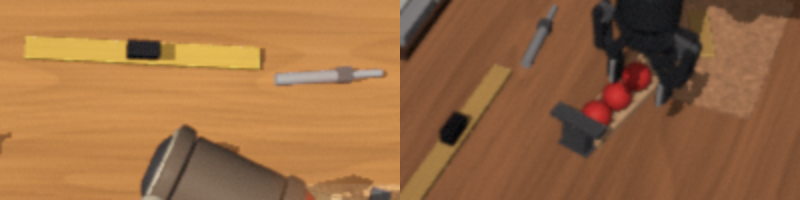

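All three knobs are in the tray. The bar was knocked aside and now has its block at about (671.8,-130.5), yaw -0.043. Going to grasp it.

```bash
python3 -m creep '[[[0.7,50,2,0,0.07],[0.7,50,2,0,0.07],[0.7,50,2,0,0.074],[0.7,50,2,0,0],[0.6,40,0,-40,0],[0.6,22,0,-40,0],[0.6,0,0,0,0],[0.6,0,0,0,0],[0.6,0,0,0,0]]]'
```

```text
t: 36.4
eef_pos: [686.6, -147.9, 94.5]
tool_rot: [0.002, 0.723, 0.69, 0.001]
contact_force: [0.2, -0.2, -0.2]
opening: 51.1
grasp_force: 0.0
```

```bash
python3 -m creep '[[[0.6,-14.5,17.5,0,0],[0.6,0,0,-30,0],[0.6,0,0,-20,0],[0.6,0,0,0,0],[0.6,0,0,0,0]]]'
```

```text
t: 37.02
eef_pos: [671.9, -130.0, 43.2]
tool_rot: [0.001, 0.723, 0.691, 0.0]
contact_force: [-0.4, -0.0, -0.1]
opening: 51.3
grasp_force: 0.0
```

```bash
python3 - <<'E'
from h import *
s=env.snapshot("side");t=env.snapshot("top")
cv2.imwrite("pics/g.png",np.hstack([cv2.resize(t[130:220,280:400],(400,300)),cv2.resize(s[140:240,220:340],(400,300))]))
E
```

```text
(no output)
```

View pics/g.png

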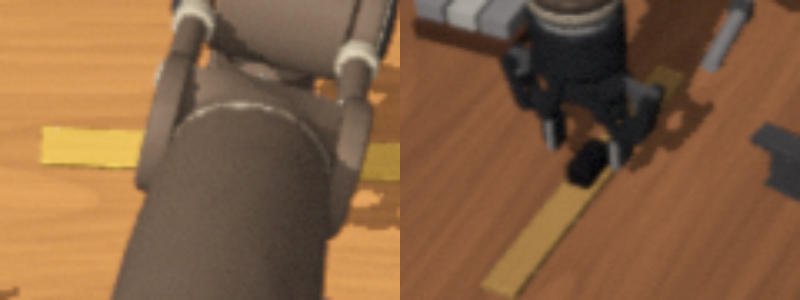

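The fingers straddle the block at side-crop (590,162). Lower and close.

```bash
python3 -m creep '[[[0.6,0,0,-10,0],[0.6,0,0,-9,0],[0.6,0,0,0,0],[0.2,0,0,0,0],[0.1,0,0,0,0],[0.1,0,0,0,0],[0.1,0,0,0,0],[0.1,0,0,0,0]]]'; python3 -m creep '[[[0.1,0,0,15,0],[0.1,0,0,25,0],[0.1,0,0,0,0],[0.1,0,0,0,0]]]'; python3 m3.py | grep -v brass
```

```text
t: 38.12
eef_pos: [671.7, -129.7, 23.6]
tool_rot: [0.001, 0.723, 0.691, 0.0]
contact_force: [1.7, -0.3, 1.0]
opening: 21.1
grasp_force: 61.3
t: 38.62
eef_pos: [670.2, -129.4, 62.5]
tool_rot: [-0.001, 0.723, 0.691, -0.0]
contact_force: [-0.3, -0.0, -3.1]
opening: 20.7
grasp_force: 61.0
top [390.1 241. ] [383, 233, 16, 17, 206] [ 498.3 -228.2   27. ]
top [408.6 246.3] [401, 239, 16, 16, 203] [ 484.9 -275.    27. ]
top [424.9 251.3] [421, 245, 11, 13, 79] [ 472.3 -316.1   27. ]
top dark [118.9 186.1] [111, 179, 16, 15, 160] [637.6 466.4  28. ]
side [359. 176.] [341, 161, 35, 32, 454] [ 484.9 -284.7   27. ]
side dark [311.1  89.3] [307, 86, 11, 9, 36] [ 776.8 -620.4   28. ]
side dark [249.8 100.8] [241, 90, 19, 21, 219] [ 939.6 -481.7   28. ]
```

```bash
python3 -m creep '[[[0.1,0,0,40,0],[0.1,0,0,50,0],[0.1,-35,-31,10,-0.04],[0.1,-40,-36,0,-0.045],[0.1,-40,-36,0,-0.045],[0.1,-40,-36,0,-0.045],[0.1,-37,-32,0,-0.043],[0.1,0,0,0,0],[0.1,0,0,0,0],[0.1,0,0,0,0]]]'; python3 -m creep '[[[0.1,0,0,0,0]]]'
```

```text
t: 39.98
eef_pos: [479.8, -299.7, 162.8]
tool_rot: [-0.0, 0.794, 0.608, 0.0]
contact_force: [0.7, 0.0, -1.9]
opening: 20.9
grasp_force: 60.9
t: 40.1
eef_pos: [479.9, -299.7, 163.0]
tool_rot: [-0.0, 0.793, 0.609, 0.0]
contact_force: [0.7, -0.2, -3.1]
opening: 20.4
grasp_force: 60.9
```

```bash
python3 -m creep '[[[0.1,-2,-1,-40,0],[0.1,0,0,-25,0],[0.1,0,0,-10,0],[0.1,0,0,0,0],[0.1,0,0,0,0]]]';python3 - <<'E'
from h import *
s=env.snapshot("side");t=env.snapshot("top")
cv2.imwrite("pics/f.png",np.hstack([cv2.resize(t[200:290,350:490],(400,257)),cv2.resize(s[105:225,300:440],(400,343))[:257]]))
E
```

```text
t: 40.72
eef_pos: [478.3, -302.2, 89.4]
tool_rot: [0.001, 0.794, 0.608, 0.0]
contact_force: [0.8, -1.0, -2.3]
opening: 20.7
grasp_force: 60.9
```

View pics/f.png

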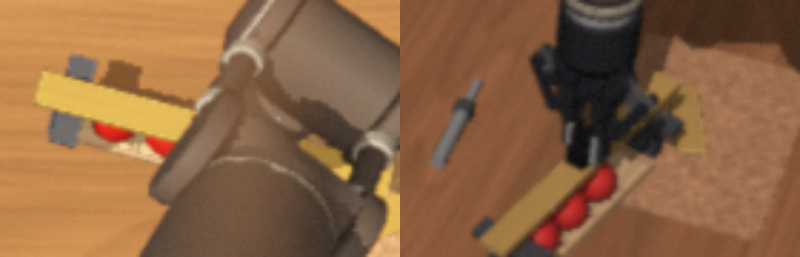

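The bar hangs parallel over both supports and is centred to within a few mm (left support at (72,100), bar there at (72,96)). Lower and release.

```bash
python3 -m creep '[[[0.1,-1,0,-5,0],[0.1,0,0,-4,0],[0.1,0,0,-2,0],[0.1,0,0,0,0],[0.1,0,0,0,0]]]'
```

```text
t: 41.45
eef_pos: [476.1, -301.7, 78.6]
tool_rot: [-0.0, 0.794, 0.608, -0.0]
contact_force: [-3.3, 2.2, 6.5]
opening: 20.7
grasp_force: 62.2
```

Contact made (+6.5 N). Release, retreat, check.

```bash
python3 -m creep '[[[0.3,0,0,0,0],[0.5,0,0,0,0],[0.6,0,0,0,0],[0.6,0,0,20,0],[0.6,0,0,40,0],[0.6,0,0,50,0],[0.6,-30,50,50,0],[0.6,-30,60,20,0],[0.6,0,60,0,0],[0.6,0,60,0,0]]]'; python3 -m creep '[[[0.6,0,60,0,0],[0.6,0,60,0,0],[0.6,0,60,0,0],[0.6,0,0,0,0],[0.6,0,0,0,0],[0.6,0,0,0,0],[0.6,0,0,0,0]]]'; python3 - <<'E'
from h import *
im=env.snapshot("top");s=env.snapshot("side");h=cv2.cvtColor(im,cv2.COLOR_BGR2HSV)
y=(h[...,0]>18)&(h[...,0]<32)&(h[...,1]>130)&(h[...,2]>130);y[:,:340]=0;y[:,500:]=0;y[:215]=0;y[280:]=0
for b,st,m in blobs(y,80):
    ys,xs=np.nonzero(m);P=np.array([ray("top",(a,c),65)[:2] for a,c in zip(xs,ys)]).astype(np.float32);f=cv2.fitLine(P,2,0,.01,.01).ravel();print(b,st,cv2.minAreaRect(P),np.arctan(-f[0]/f[1]))
g=(h[...,2]<45)
for b,st,_ in blobs(g,30):
    if 400<b[0]<445 and 225<b[1]<270: print("block",b,st,ray("top",b,87).round(1))
cv2.imwrite("pics/e.png",np.hstack([cv2.resize(im[200:290,350:490],(400,257)),cv2.resize(s[105:225,300:440],(400,343))[:257]]))
E
```

```text
t: 42.7
eef_pos: [424.7, -86.0, 246.3]
tool_rot: [0.001, 0.794, 0.607, 0.001]
contact_force: [1.6, -0.2, 0.6]
opening: 51.3
grasp_force: 0.0
t: 43.58
eef_pos: [425.1, 91.3, 245.6]
tool_rot: [0.0, 0.795, 0.607, -0.0]
contact_force: [-0.9, 0.0, -0.6]
opening: 51.4
grasp_force: 0.0
[388.8 238.7] [362, 227, 58, 26, 648] ((496.49713134765625, -224.44241333007812), (147.19912719726562, 31.38333511352539), 75.06988525390625) -0.26656395
[474.9 265.4] [444, 250, 56, 30, 735] ((428.1588439941406, -419.99371337890625), (139.1089630126953, 60.74333190917969), 75.07110595703125) -0.42603785
```

View pics/e.png

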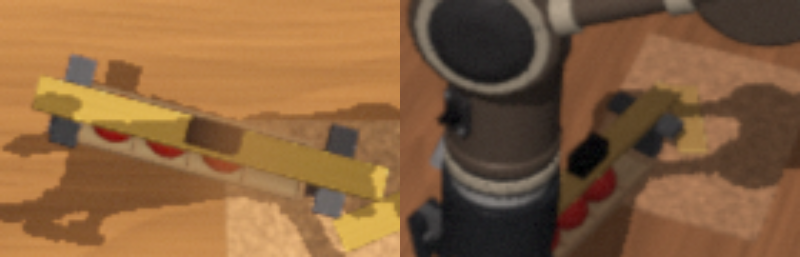

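The bar lies flat across both supports, with its middle at about (475.5,-303) against the tray at (478,-301.5), and is aligned to 0.006 rad. The knobs are seated under it.

```bash
python3 -c "
from station import env
print(env.hand_in())"
```

```text
the job is handed in; nothing more can be done
None
```

I moved all three red knobs from the track into tray cells 1–3, laid the retaining bar flat and centred across both supports, and handed the job in at about 44 s; the hand-in call did not report whether it passed.

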